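Shut the peg box and fasten its quarter-turn stud

TASK

Close the yellow lid of the dark grey peg box, then press its red slotted stud right down and, still pressing, turn it a quarter turn clockwise (seen from above) until it drops into its catch, so that it stays down by itself when you let go. Leave the peg trays, the jar and the clamp-on hook where they are.

Things in the scene. Friction and masses are not known exactly. Their poses are not given: they have to be found in the camera images.
- pegbox: Dark grey open plastic box, 200 (x) by 260 (y) by 100 mm high, fixed to the shelf. Origin: centre of its underside; its x axis points from the front rim (nearer the robot) to the hinge side, y along the front rim, z up. Inside, under the stud, a fixed steel catch plate with a slot along the box's x and, on its underside, a notch along the box's y.
- lid (a joint): Angle of the yellow lid about the box's far (+x) top rim, rad: 0 shut (lying on the rim, level), growing as the front edge rises. A stiff hinge: the lid stays where it is left; about 1 to 5 N of push down near the front edge shuts it. The lid is a plain 6 mm slab, 204 mm from hinge to front edge, 266 mm along y, its top at 106 mm above the shelf when shut.
- lid_hinge (a point): A point on the lid's hinge line, at its middle (y = 0 of the box), 100 mm above the shelf. The hinge runs along the box's y.
- lid_edge (a point): Middle of the lid's front edge, on its top face; moves with the lid. Its x axis points from the edge to the hinge along the lid, y along the edge, z out of the lid's top face.
- stud (a point): Top centre of the stud's red wing (grip), on the turning axis, which is square to the lid and 160 mm from the hinge, in the middle of the lid's width. z points up the axis, x along the wing. Wing: 38 mm long, 14 mm thick, 28 mm high, with a coin slot 4 mm wide and 6 mm deep along its top. It stands on a round disc of 44 mm diameter that turns with it. With the stud up, the wing's top is 48 mm and the disc's top face 20 mm above the lid's top face; they sink with the stud.
- stud_press (a joint): How far the stud is pressed down into the lid, m: 0 up, 0.015 at the bottom stop. A spring lifts it: 4 N at 0, growing 0.4 N per mm (9 N at 12 mm). With the lid shut and the wing unturned the lugs pass the catch plate's slot; they are clear below it, free to turn, only when pressed more than 12 mm (13 to 14 is best). Turned a quarter and let go, the stud rises 3 mm or so into the notch and stays caught at about 0.009. Caught, it cannot turn back.
- stud_turn (a joint): Turn of the stud, rad, clockwise from above: 0 unlocked (wing along the box's x, pointing at the hinge), stop at 1.66. The slot lets the lugs through from 0 to about 0.16; the notch takes them from about 1.41 up (1.57 is square: wing along the box's y, parallel to the front edge). It turns easily (some 0.03 N m) and stays at the angle where it is left; it cannot turn while between 1 and 12 mm down.
- trays: Bystander: stack of three peg trays, white, blue, yellow upwards, 150 by 100 by 126 mm in all, loose. Origin: centre of its underside.
- jar: Bystander: glass jar with aluminium twist lid, 80 mm across, 120 mm high, loose. Origin: centre of its underside.
- clamphook: Bystander: aluminium clamp-on hook lying on the shelf, about 110 by 90 by 20 mm, loose. Origin: on the shelf at the middle of its C-shaped frame's back.

How it is judged:
On the way:
1. the lid is shut (value of joint lid below 0.04 rad), for 0.1 s.
At the end, for the whole second after the job is handed in: Lid shut (within 0.04 rad), stud turned clockwise by more than 1.33 rad and standing by itself 7 to 11 mm down, that is, caught in the notch; trays, jar and hook within 30 mm of where they were (value of joint lid below 0.04 rad and value of joint stud_turn above 1.33 rad and value of joint stud_press between 0.007 and 0.011 m and distance of each of trays, jar, clamphook from where it was at the start of the episode below 0.03 m); the robot touches nothing.
It fails at once if the tray stack, the jar or the hook is pushed more than 30 mm away or tipped over (distance of any of trays, jar, clamphook from where it was at the start of the episode above 0.03 m or angle between any of jar, trays's own z axis and vertical above 0.5 rad).
It also fails if it takes over 48 s, if anything falls off the work surface, if the arm or the gripper's body presses on something with over 40 N, if the wrist force passes 120 N, or if a joint passes its speed limit or range.

ROBOT

A 6-joint arm with a two-finger parallel gripper is mounted at the origin on the work surface. World frame = base frame: x ahead of the robot, y to its left, z up, the work surface at z = 0. Lengths are in m, angles in rad, forces in N, time in s.
With the tool pointing down it reaches from about 0.35 to 0.85 m from the base axis. Payload 8.1 kg.
Tool frame: the origin (TCP) lies midway between the tips of the shut fingers; the grasp point (between the pads) lies 19 mm behind it; z points along the fingers, y is the direction in which the jaws open and shut (so a half turn about z gives the same grasp; the last joint's range is limited). The gripper opens to 85 mm and grips with 20 to 120 N. Pads are 22 mm wide; open, the fingers measure 114 mm over their backs; the gripper's body (76 mm by 85 mm) begins 54 mm behind the grasp point. The pads swing forward as they close: fully open they stand 13 mm farther back than shut.
Start: joints at [1.044, 0.13, 1.488, -0, 1.523, -0.085], TCP at [0.257, 0.542, 0.231] pointing down, gripper open.
Joint ranges: [-2.96, 2.96], [-0.89, 2.26], [0.02, 2.5], [-1.34, 4.48], [0, 2.73], [-2.66, 2.66]. Speed limits (rad/s): [2.39, 2.39, 2.79, 3.14, 3.14, 3.14].

INTERFACE

Orientations are given as a unit quaternion [w, x, y, z].
In Python, from rig import robot gives the robot as it stands.
- The arm moves only by the tool arm_command, never from a script. Its argument "increments" is a list of rows, each an object with "offset": the shift along the world's x, y, z normalised to -1 to 1, where 1 is 150 mm, a list of three; "yaw": the turn about the world's z normalised to -1 to 1, where 1 is 30 degrees; "claw": the opening, from 0 (shut) to 1 (fully open). In form: [{"offset": [tx, ty, tz], "yaw": yaw, "claw": claw}, ...]. A call has 1 to 8 rows; each row is the pose to reach, as a shift and turn from the pose commanded when the call began; what a row does not reach only later rows make up. A row lasts 1/8 s, in which the tool goes at most 62.5 mm and 10.7 degrees, less where a joint would pass 70% of its speed; a pose out of reach is approached as far as the arm can. A call with a number of a shift or a turn outside -1 to 1 is refused whole. A call with a gripper value outside its range is refused whole. The fingers move at their own pace and stop on an object; the grip force is fixed at half the most. Time passes only in rows, so rows that repeat a pose let the fingers close. It gives the time, the measured TCP pose, the force and the opening at its end, in the units of the state.
- robot.observe(): the state, without advancing time (a new reading comes with each control period).
- robot.snapshot(name): name is "scene" or "top" or "wrist"; returns the picture (400x640x3 uint8, red, green, blue); there is no depth.
- robot.calibration(name): a dict with "fx", "fy", "cx", "cy" (pixels), "world_to_cam" (4x4, takes a point from world to camera coordinates). Camera axes: x right, y up, looking along -z (the intrinsics and any distortion apply to the point x, -y, -z); pixel columns grow to the right and rows downward; lengths in m; the calibration is good to about 2 mm. The wrist camera is an equidistant fisheye: a pixel r from the principal point sees the ray r / f radians off the axis. A picture is of the moment at which its call begins: read the wrist's pose just before it. calibration takes no time and is no camera call; for the wrist camera it gives the pose at the moment of the call.
- robot.finish_job(): hands the job in, once; it reports no verdict.
Trained networks look in the newest picture that a camera, given by its name, has taken for a name from the list of things; names that differ only in an ending like _2 or _b are one class to them, and where a whole thing is asked for, a point or a joint stands for the part that bears it (a point fixed in the world has none). Each returns a list of dicts, best first, with "p" (0 to 1); they miss things now and then, are a little off and sometimes report something else, mostly with a low value. They report only what shows in the picture. A call takes as long as a camera call.
- robot.recognise(camera, label): "at" ([column, row] in pixels, amid what is visible of it).
The state is a dict: "time": time; "joints": joint angles; "dq": joint speeds; "tau": joint torques, N m; "position": TCP position; "orientation": TCP orientation; "force": force on the tool from outside, world axes, zero at the start; "ft_torque": the same for the moment, N m; "gripper_width": finger opening in m.
Only numpy, scipy, OpenCV 4.12 (cv2) and the standard library are available. Lean on these libraries where they do the work, as an engineer would, in place of code of your own. Each camera call takes 0.05 s, during which the arm holds its last target. There are 200 camera calls.

## Working session

There is one attempt and no reset: what is moved stays moved. The work goes in short steps, Python scripts to look and compute and a tool call to move; the robot and the scene stay as the last step left them, time stands still between calls to the robot, and variables do not carry over. Pictures are saved under pics/ and viewed, about 8 in all and at most 12, crops included, and the job is handed in when it is done.

Besides the shell and the picture viewer there is one more tool, called after "Call:" as name([rows], argument=value, ...), one row to a line, values as JSON. arm_command: Moves the arm, as the interface text tells. Scaled input: -1 to 1 covers 150 mm each way for a shift and 30 degrees each way for a turn. Its arguments: {"type":"object","properties":{"increments":{"type":"array"}},"required":["increments"]}

```bash
ls; mkdir -p pics; cat > h.py <<'E'
from rig import robot
import numpy as np, cv2
def snap(c,name=None):
    im=robot.snapshot(c)
    if name: cv2.imwrite(f'pics/{name}.png',cv2.cvtColor(np.asarray(im),cv2.COLOR_RGB2BGR))
    return im
def ray(c,px,cal=None):
    k=cal or robot.calibration(c); u=(px[0]-k['cx'])/k['fx']; v=(px[1]-k['cy'])/k['fy']
    if c=='wrist':
        r=np.hypot(u,v); s=np.sin(r)/r if r>1e-9 else 1; d=np.array([u*s,v*s,np.cos(r)])
    else: d=np.array([u,v,1.])
    d=d*[1,-1,-1]; T=np.linalg.inv(np.array(k['world_to_cam'])); d=T[:3,:3]@d
    return T[:3,3],d/np.linalg.norm(d)
def onz(c,px,z):
    o,d=ray(c,px); return o+d*(z-o[2])/d[2]
def tri(rs):
    A=np.zeros((3,3));b=np.zeros(3)
    for o,d in rs:
        P=np.eye(3)-np.outer(d,d);A+=P;b+=P@o
    p=np.linalg.solve(A,b); return p,[round(1e3*np.linalg.norm((np.eye(3)-np.outer(d,d))@(p-o)),1) for o,d in rs]
def proj(c,p):
    k=robot.calibration(c); q=(np.array(k['world_to_cam'])@np.append(p,1))[:3]*[1,-1,-1]
    if c=='wrist':
        r=np.hypot(q[0],q[1]);t=np.arctan2(r,q[2]);q=np.array([q[0]/r*t,q[1]/r*t,1])
    return np.array([k['cx']+k['fx']*q[0]/q[2],k['cy']+k['fy']*q[1]/q[2]])
E
python3 - <<'E'
from h import *
np.set_printoptions(precision=3,suppress=True)
ims=[snap(c) for c in('scene','top')]
cv2.imwrite('pics/a.png',cv2.cvtColor(np.vstack(ims),cv2.COLOR_RGB2BGR)[:, :])
cv2.imwrite('pics/s.png',cv2.cvtColor(ims[0],cv2.COLOR_RGB2BGR));cv2.imwrite('pics/t.png',cv2.cvtColor(ims[1],cv2.COLOR_RGB2BGR))
for n in['pegbox','lid_hinge','lid_edge','stud','trays','jar','clamphook']:
    R=[]
    for c in('scene','top'):
        r=robot.recognise(c,n); print(n,c,[(x['at'],x['p']) for x in r[:2]])
        if r:R.append(ray(c,r[0]['at']))
    if len(R)==2: print('  ',*tri(R))
print(robot.observe())
E
```

```text
pics
pegbox scene [([295.4, 216.3], 0.91)]
pegbox top [([325.1, 186.1], 0.77), ([444.5, 250.3], 0.37)]
   [ 0.618 -0.006  0.061] [np.float64(1.3), np.float64(1.3)]
lid_hinge scene [([297.4, 218.3], 0.89), ([293.2, 194.4], 0.15)]
lid_hinge top [([325.7, 186.9], 0.57)]
   [ 0.616 -0.008  0.051] [np.float64(3.3), np.float64(3.3)]
lid_edge scene [([292.0, 195.9], 0.86)]
lid_edge top [([324.4, 177.7], 0.69)]
   [ 0.624 -0.004  0.141] [np.float64(3.7), np.float64(3.7)]
stud scene [([299.0, 177.1], 0.75), ([299.0, 214.1], 0.25)]
stud top [([328.1, 184.0], 0.77)]
   [ 0.598 -0.016  0.194] [np.float64(2.5), np.float64(2.5)]
trays scene [([371.4, 133.0], 0.89)]
trays top [([443.6, 253.0], 0.65)]
   [ 0.416 -0.379  0.066] [np.float64(2.5), np.float64(2.5)]
jar scene [([353.0, 360.2], 0.79)]
jar top [([205.9, 235.4], 0.78)]
   [0.45  0.365 0.069] [np.float64(0.7), np.float64(0.7)]
clamphook scene [([305.5, 141.4], 0.54)]
clamphook top [([442.6, 187.6], 0.55)]
   [ 0.638 -0.398  0.004] [np.float64(2.7), np.float64(2.7)]
{'time': 0.8, 'joints': array([ 1.044,  0.13 ,  1.488, -0.   ,  1.523, -0.085]), 'dq': array([ 0.   ,  0.   , -0.   ,  0.002,  0.001,  0.   ]), 'tau': array([  0.   , -56.927, -50.083,  -0.   ,   0.001,  -0.   ]), 'position': array([0.257, 0.542, 0.231]), 'orientation': array([0.   , 0.219, 0.976, 0.   ]), 'force': array([0.257, 0.319, 0.903]), 'ft_torque': array([-0.002,  0.001, -0.03 ]), 'gripper_width': 0.08563401900978443}
```

View pics/s.png

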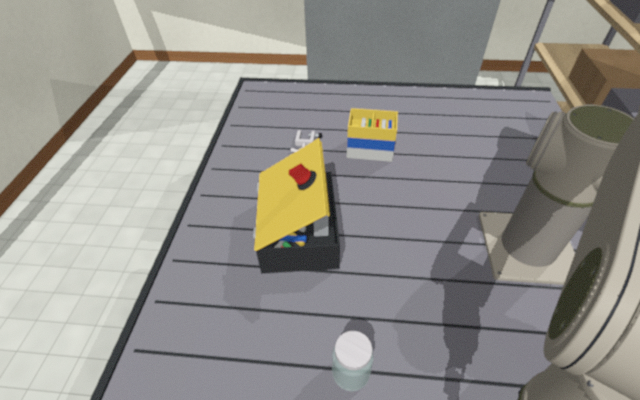

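View pics/t.png

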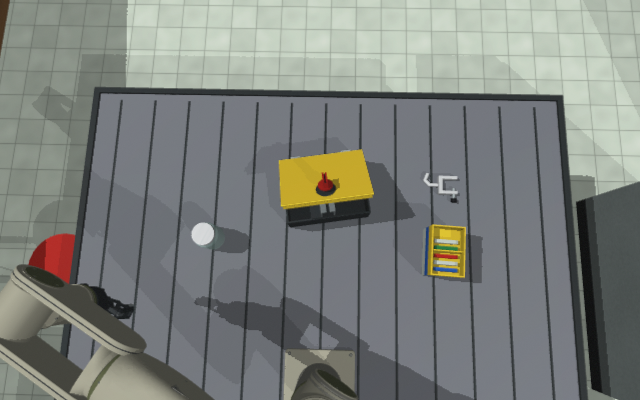

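```bash
cat > fit.py <<'E'
from h import *
from scipy.optimize import least_squares
def world(P,s,y,h):
    X,Y,w,a=P; x=.1-s*np.cos(a)+h*np.sin(a); z=.1+s*np.sin(a)+h*np.cos(a)
    return np.array([X+x*np.cos(w)-y*np.sin(w),Y+x*np.sin(w)+y*np.cos(w),z])
def quad(img):
    im=cv2.imread(img); hsv=cv2.cvtColor(im,cv2.COLOR_BGR2HSV)
    m=cv2.inRange(hsv,(20,150,90),(35,255,255)); cs,_=cv2.findContours(m,0,2); c=cv2.convexHull(max(cs,key=cv2.contourArea))
    return cv2.approxPolyDP(c,6,True)[:,0].astype(float)
if __name__=='__main__':
    np.set_printoptions(precision=4,suppress=True)
    Q={'scene':quad('pics/s.png'),'top':quad('pics/t.png')}; print(Q)
    def res(P):
        r=[]
        for c in Q:
            for s in(0,.204):
                for y in(-.133,.133):
                    p=proj(c,world(P,s,y,.006)); d=Q[c]-p; r+=list(d[np.argmin((d**2).sum(1))])
        for c,px in(('scene',(299,177.1)),('top',(328.1,184))): r+=list(.3*(proj(c,world(P,.16,0,.035))-px))
        return r
    for a0 in(.4,.8):
        f=least_squares(res,[.62,0,.1,a0],loss='soft_l1');print(f.x,f.cost,np.round(f.fun,1))
    P=f.x;print('edge',world(P,.204,0,.006),'stud now',world(P,.16,0,.054))
    P[3]=0;print('stud shut',world(P,.16,0,.054))
E
python3 fit.py
```

```text
{'scene': array([[318., 139.],
       [329., 214.],
       [257., 250.],
       [262., 172.]]), 'top': array([[361., 150.],
       [370., 197.],
       [281., 205.],
       [279., 160.]])}
[ 0.6054 -0.0039  0.1516  0.5764] 12.651395491462502 [ 1.  -0.9  1.6  0.3 -3.2  0.9  0.7 -0.4 -0.8 -0.3  0.8 -1.  -3.6  1.
  0.7 -3.1  1.  -1.1 -1.  -0. ]
[ 0.6054 -0.0039  0.1516  0.5764] 12.651395491462633 [ 1.  -0.9  1.6  0.3 -3.2  0.9  0.7 -0.4 -0.8 -0.3  0.8 -1.  -3.6  1.
  0.7 -3.1  1.  -1.1 -1.  -0. ]
edge [ 0.5385 -0.0141  0.2162] stud now [ 0.6008 -0.0046  0.2325]
stud shut [ 0.5461 -0.013   0.154 ]
```

Call:
arm_command([
  {"offset": [0.5, -0.9, 0.2], "yaw": 0.57, "claw": 0},
  {"offset": [0.5, -0.9, 0.2], "yaw": 0.57, "claw": 0},
  {"offset": [0.5, -0.9, 0.2], "yaw": 0.57, "claw": 0},
  {"offset": [0.5, -0.9, 0.2], "yaw": 0.57, "claw": 0},
])

```text
time: 1.3
position: [0.333, 0.406, 0.2624]
orientation: [0.001, 0.073, 0.997, 0.001]
force: [-0.5, -0.3, 0.3]
gripper_width: 0.0123
```

Call:
arm_command([
  {"offset": [0.5, -0.9, 0.1], "yaw": 0.57, "claw": 0},
  {"offset": [0.5, -0.9, 0.1], "yaw": 0.57, "claw": 0},
  {"offset": [0.5, -0.9, 0.1], "yaw": 0.57, "claw": 0},
  {"offset": [0.5, -0.9, 0.1], "yaw": 0.57, "claw": 0},
])

```text
time: 1.8
position: [0.4074, 0.2714, 0.2765]
orientation: [0.0, -0.076, 0.997, 0.0]
force: [0.0, 1.1, -1.1]
gripper_width: 0.0001
```

Call:
arm_command([
  {"offset": [0.3, -0.9, 0], "yaw": 0, "claw": 0},
  {"offset": [0.3, -0.9, 0], "yaw": 0, "claw": 0},
  {"offset": [0.3, -0.9, 0], "yaw": 0, "claw": 0},
  {"offset": [0.3, -0.9, 0], "yaw": 0, "claw": 0},
])

```text
time: 2.3
position: [0.4515, 0.1379, 0.276]
orientation: [-0.0, -0.077, 0.997, 0.0]
force: [0.6, 0.4, -0.4]
gripper_width: -0.0
```

Call:
arm_command([
  {"offset": [0.6, -0.54, -0.1], "yaw": 0, "claw": 0},
  {"offset": [0.6, -0.54, -0.1], "yaw": 0, "claw": 0},
  {"offset": [0.6, -0.54, -0.1], "yaw": 0, "claw": 0},
  {"offset": [0.6, -0.54, -0.1], "yaw": 0, "claw": 0},
])

```text
time: 2.8
position: [0.5412, 0.0585, 0.2608]
orientation: [-0.001, -0.078, 0.997, 0.001]
force: [0.4, 0.1, -0.4]
gripper_width: -0.0001
```

```bash
python3 - <<'E'
from h import *
from fit import world
snap('wrist','w1')
P=[.6054,-.0039,.1516,.5764]
for n,a in dict(hinge=(0,0,.006),edge=(.204,0,.006),cl=(.204,.133,.006),stud=(.16,0,.054),push=(.185,.07,.006)).items(): print(n,proj('wrist',world(P,*a)))
print([(x['at'],x['p']) for n in('stud','lid_edge') for x in robot.recognise('wrist',n)])
E
```

```text
hinge [251.18804807 312.88287572]
edge [203.06746007 204.99227339]
cl [405.18329759 206.28859348]
stud [207.31143988 298.91846561]
push [308.89186168 223.50306574]
[([213.1, 272.9], 0.88), ([208.7, 276.7], 0.49), ([221.2, 238.2], 0.66), ([48.9, 192.4], 0.28)]
```

View pics/w1.png

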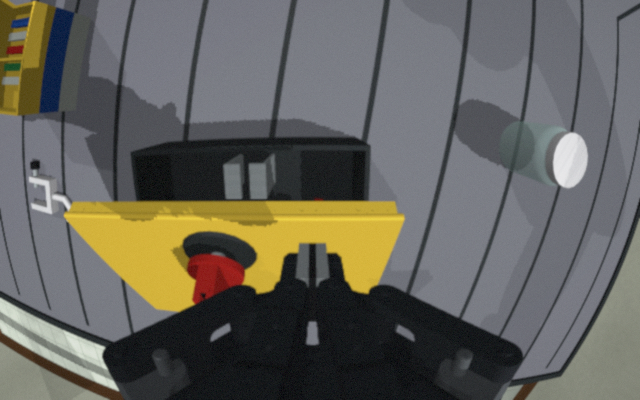

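Call:
arm_command([
  {"offset": [0, 0, -0.2], "yaw": 0, "claw": 0},
  {"offset": [0, 0, -0.37], "yaw": 0, "claw": 0},
  {"offset": [-0.05, 0, -0.46], "yaw": 0, "claw": 0},
  {"offset": [-0.1, -0.01, -0.55], "yaw": 0, "claw": 0},
  {"offset": [-0.15, -0.02, -0.67], "yaw": 0, "claw": 0},
  {"offset": [-0.18, -0.03, -0.79], "yaw": 0, "claw": 0},
  {"offset": [-0.21, -0.03, -0.88], "yaw": 0, "claw": 0},
  {"offset": [-0.22, -0.03, -0.96], "yaw": 0, "claw": 0},
])

```text
time: 3.95
position: [0.5082, 0.0517, 0.1166]
orientation: [-0.0, -0.077, 0.997, -0.0]
force: [0.4, -0.7, 1.4]
gripper_width: -0.0001
```

Call:
arm_command([
  {"offset": [0, 0, -0.04], "yaw": 0, "claw": 0},
  {"offset": [0, 0, -0.08], "yaw": 0, "claw": 0},
])

```text
time: 4.2
position: [0.5087, 0.0519, 0.1055]
orientation: [0.0, -0.077, 0.997, 0.0]
force: [-15.2, -0.8, 44.3]
gripper_width: 0.0002
```

Call:
arm_command([
  {"offset": [0, 0, 0.3], "yaw": 0, "claw": 0},
  {"offset": [0, 0, 0.7], "yaw": 0, "claw": 0},
  {"offset": [0.25, -0.43, 0.9], "yaw": 0, "claw": 1},
  {"offset": [0.25, -0.43, 0.9], "yaw": 0, "claw": 1},
  {"offset": [0.25, -0.43, 0.9], "yaw": 0, "claw": 1},
  {"offset": [0.25, -0.43, 0.9], "yaw": 0, "claw": 1},
])

```text
time: 4.95
position: [0.5451, -0.0118, 0.2388]
orientation: [-0.001, -0.078, 0.997, 0.001]
force: [-0.3, -0.4, 0.4]
gripper_width: 0.0725
```

```bash
python3 - <<'E'
from h import *
from fit import world
snap('wrist','w2'); snap('scene','s2'); snap('top','t2')
P=[.6054,-.0039,.1516,0]
for n,a in dict(hl=(0,.133,.006),hr=(0,-.133,.006),fl=(.204,.133,.006),fr=(.204,-.133,.006),stud=(.16,0,.054),disc=(.16,0,.026)).items(): print(n,proj('wrist',world(P,*a)).round())
R=[]
for c in('wrist','scene','top'):
    r=robot.recognise(c,'stud'); print(c,[(x['at'],x['p']) for x in r])
    if r: R.append(ray(c,r[0]['at'])); print(onz(c,r[0]['at'],.14))
print(tri(R))
s=robot.observe();print(s['time'],s['position'],s['force'])
E
```

```text
hl [422. 324.]
hr [197. 323.]
fl [450. 149.]
fr [171. 148.]
stud [309. 208.]
disc [309. 198.]
wrist [([310.0, 207.1], 0.88), ([308.5, 206.2], 0.7)]
[ 0.5499885  -0.01196626  0.14      ]
scene [([315.3, 199.8], 0.69), ([298.2, 223.1], 0.42)]
[0.56027363 0.00475405 0.14      ]
top [([329.6, 208.0], 0.52)]
[ 0.53464685 -0.02186472  0.14      ]
(array([ 0.55292666, -0.01627432,  0.11716639]), [np.float64(6.6), np.float64(10.2), np.float64(15.2)])
5.25 [ 0.54565995 -0.01197742  0.2399079 ] [ 0.14288838 -0.39716361  0.25868735]
```

View pics/w2.png

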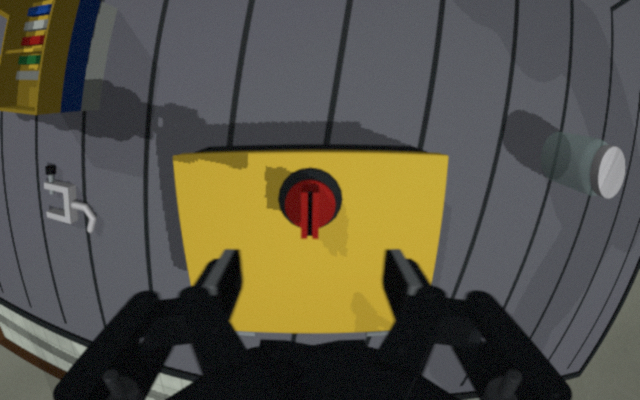

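```bash
python3 - <<'E'
from h import *
from fit import world
from scipy.optimize import least_squares
np.set_printoptions(precision=4,suppress=True)
im=cv2.imread('pics/w2.png')
obs=[((.204,.133),(448,154)),((.204,-.133),(173,155))]
f=least_squares(lambda P:np.ravel([proj('wrist',world([*P,0],s,y,.006))-o for (s,y),o in obs]),[.605,0,.15]);P=[*f.x,0];print(P,f.fun, world(P,.16,0,.054))
hsv=cv2.cvtColor(im,cv2.COLOR_BGR2HSV);m=cv2.inRange(hsv,(0,150,60),(8,255,255))|cv2.inRange(hsv,(172,150,60),(180,255,255));m[:, :250]=0;m[:,380:]=0
ys,xs=np.nonzero(m);print(xs.min(),xs.max(),ys.min(),ys.max())
k=5;x0,y0=250,150
crop=cv2.resize(im[y0:y0+110,x0:x0+130],None,fx=k,fy=k,interpolation=cv2.INTER_CUBIC)
for Q,col in(([.6054,-.0039,.1516,0],(255,0,0)),(P,(0,255,0))):
    for h,lx,ly in((.054,.019,.007),(.026,.019,.007)):
        pts=[(proj('wrist',world(Q,.16+a*lx,b*ly,h))-[x0,y0]+.5)*k for a,b in((1,1),(1,-1),(-1,-1),(-1,1))]
        cv2.polylines(crop,[np.int32(pts)],True,col,1)
    c=[(proj('wrist',world(Q,.16+.022*np.cos(t),.022*np.sin(t),.026))-[x0,y0]+.5)*k for t in np.linspace(0,6.28,60)]
    cv2.polylines(crop,[np.int32(c)],True,col,1)
cv2.imwrite('pics/w2c.png',crop)
E
```

```text
[np.float64(0.6120333127559197), np.float64(-0.002170231728801882), np.float64(0.16035537832257013), 0] [ 1.0914  0.0823 -1.1012  0.0918] [ 0.5528 -0.0118  0.154 ]
285 335 180 237
```

View pics/w2c.png

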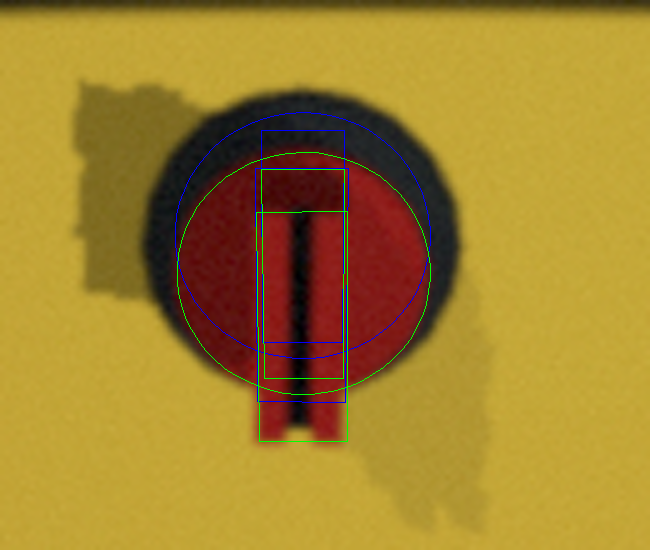

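Call:
arm_command([
  {"offset": [0.05, 0, -0.3], "yaw": 0.01, "claw": 1},
  {"offset": [0.05, 0, -0.6], "yaw": 0.01, "claw": 0.6},
  {"offset": [0.05, 0, -0.74], "yaw": 0.01, "claw": 0.5},
  {"offset": [0.05, 0, -0.74], "yaw": 0.01, "claw": 0.4},
])

```text
time: 5.75
position: [0.5518, -0.0122, 0.1271]
orientation: [-0.002, -0.08, 0.997, 0.0]
force: [0.5, -0.2, -0.2]
gripper_width: 0.0343
```

```bash
python3 - <<'E'
from h import *
im=snap('wrist'); s=robot.observe();print(s['position'],s['force'],s['gripper_width'])
cv2.imwrite('pics/w3.png',cv2.resize(cv2.cvtColor(im[170:390,180:440],cv2.COLOR_RGB2BGR),None,fx=2.5,fy=2.5))
E
```

```text
[ 0.55307404 -0.01235609  0.12902608] [0.46802301 0.46110909 1.12127412] 0.03387358276601505
```

View pics/w3.png

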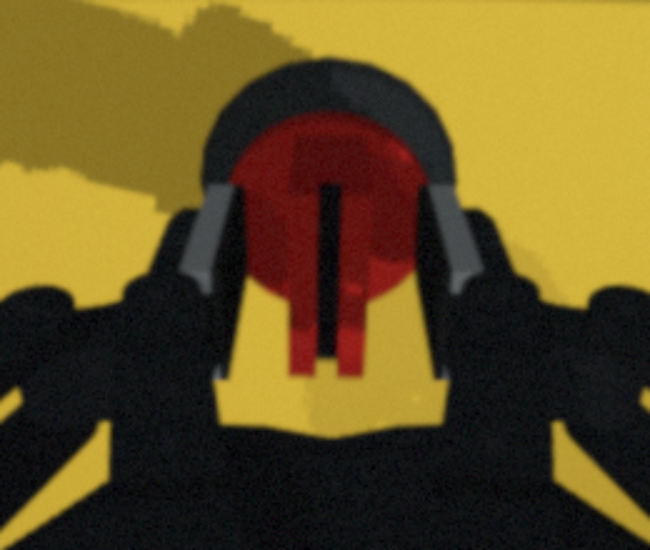

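Call:
arm_command([
  {"offset": [0, 0, 0], "yaw": 0, "claw": 0.1},
  {"offset": [0, 0, 0], "yaw": 0, "claw": 0.1},
  {"offset": [0, 0, 0], "yaw": 0, "claw": 0},
  {"offset": [0, 0, 0], "yaw": 0, "claw": 0},
  {"offset": [0, 0, 0], "yaw": 0, "claw": 0},
])

```text
time: 6.42
position: [0.5544, -0.0125, 0.13]
orientation: [0.001, -0.08, 0.997, -0.0]
force: [3.2, 3.7, 4.3]
gripper_width: 0.0128
```

Call:
arm_command([
  {"offset": [0, 0, -0.03], "yaw": 0, "claw": 0},
  {"offset": [0, 0, -0.06], "yaw": 0, "claw": 0},
  {"offset": [0, 0, -0.09], "yaw": 0, "claw": 0},
  {"offset": [0, 0, -0.09], "yaw": 0, "claw": 0},
])

```text
time: 6.92
position: [0.5545, -0.0125, 0.1167]
orientation: [0.001, -0.08, 0.997, -0.0]
force: [1.6, 2.8, 9.0]
gripper_width: 0.0132
```

Call:
arm_command([
  {"offset": [0, 0, -0.005], "yaw": 0, "claw": 0},
  {"offset": [0, 0, -0.005], "yaw": 0, "claw": 0},
  {"offset": [0, 0, -0.005], "yaw": -0.2, "claw": 0},
  {"offset": [0, 0, -0.005], "yaw": -0.4, "claw": 0},
  {"offset": [0, 0, -0.005], "yaw": -0.4, "claw": 0},
])

```text
time: 7.55
position: [0.5546, -0.0131, 0.1163]
orientation: [0.001, 0.025, 1.0, -0.0]
force: [1.5, 0.2, 9.4]
gripper_width: 0.0128
```

```bash
python3 -c "
from h import *
s=robot.observe();print(s['position'],s['force'],s['ft_torque'],s['orientation'])"
```

```text
[ 0.55456455 -0.01306484  0.11626085] [1.53418069 0.24716491 9.35815509] [ 0.11821888 -0.18574054 -0.00909387] [ 1.22641453e-03  2.53942097e-02  9.99676690e-01 -3.80999805e-04]
```

Turning freely (12° with negligible torque, pressed ~13.5 mm). Continue.

Call:
arm_command([
  {"offset": [0, 0, 0], "yaw": -0.25, "claw": 0},
  {"offset": [0, 0, 0], "yaw": -0.5, "claw": 0},
  {"offset": [0, 0, 0], "yaw": -0.75, "claw": 0},
  {"offset": [0, 0, 0], "yaw": -1, "claw": 0},
  {"offset": [0, 0, 0], "yaw": -1, "claw": 0},
])

```text
time: 8.18
position: [0.5541, -0.0144, 0.1162]
orientation: [0.001, 0.284, 0.959, -0.001]
force: [-1.0, -4.5, 11.2]
gripper_width: 0.0128
```

Call:
arm_command([
  {"offset": [0, 0, 0], "yaw": -0.25, "claw": 0},
  {"offset": [0, 0, 0], "yaw": -0.5, "claw": 0},
  {"offset": [0, 0, 0], "yaw": -0.75, "claw": 0},
  {"offset": [0, 0, 0], "yaw": -1, "claw": 0},
  {"offset": [0, 0, 0], "yaw": -1, "claw": 0},
])

```text
time: 8.8
position: [0.5531, -0.0153, 0.1162]
orientation: [0.001, 0.522, 0.853, -0.002]
force: [-7.1, -9.1, 15.9]
gripper_width: 0.0129
```

Call:
arm_command([
  {"offset": [0, 0, 0], "yaw": -0.2, "claw": 0},
  {"offset": [0, 0, 0], "yaw": -0.4, "claw": 0},
  {"offset": [0, 0, 0], "yaw": -0.6, "claw": 0},
  {"offset": [0, 0, 0], "yaw": -0.6, "claw": 0},
])

```text
time: 9.3
position: [0.5523, -0.0155, 0.1161]
orientation: [0.0, 0.649, 0.761, -0.003]
force: [-11.2, -10.4, 18.2]
gripper_width: 0.0128
```

```bash
python3 -c "
from h import *
s=robot.observe();o=s['orientation'];print(s['position'],s['force'],s['ft_torque'],'jaw',np.degrees(2*np.arctan2(o[2],o[1]))-90)"
```

```text
[ 0.55230195 -0.01549284  0.11611656] [-11.1926322  -10.41156859  18.23237512] [-1.86300544  2.16509789  0.01389331] jaw 9.049458823405232
```

Call:
arm_command([
  {"offset": [0, 0, 0.02], "yaw": 0, "claw": 0},
  {"offset": [0, 0, 0.035], "yaw": 0, "claw": 0},
  {"offset": [0, 0, 0.035], "yaw": 0, "claw": 0},
])

```text
time: 9.68
position: [0.5521, -0.0154, 0.1201]
orientation: [0.0, 0.649, 0.761, -0.003]
force: [-5.4, -9.6, 7.5]
gripper_width: 0.0129
```

Call:
arm_command([
  {"offset": [0, 0, 0], "yaw": 0, "claw": 0.5},
  {"offset": [0, 0, 0], "yaw": 0, "claw": 0.6},
  {"offset": [0, 0, 0], "yaw": 0, "claw": 0.6},
  {"offset": [0, 0, 0.2], "yaw": 0, "claw": 0.6},
  {"offset": [0, 0, 0.5], "yaw": 0, "claw": 0.6},
  {"offset": [0, 0, 0.8], "yaw": 0, "claw": 0.6},
  {"offset": [0, 0, 0.8], "yaw": 0, "claw": 0.6},
])

```text
time: 10.55
position: [0.556, -0.0127, 0.2453]
orientation: [0.003, 0.648, 0.762, 0.002]
force: [-0.5, -0.6, -0.2]
gripper_width: 0.0513
```

```bash
python3 - <<'E'
from h import *
from fit import world
im=cv2.cvtColor(snap('wrist'),cv2.COLOR_RGB2BGR); s=robot.observe();print(s['time'],s['position'],s['force'],s['gripper_width'])
P=[.612,-.0024,.1604,0]
c=proj('wrist',world(P,.16,0,.045)); x0,y0=int(c[0])-80,int(c[1])-60;k=4
crop=cv2.resize(im[y0:y0+120,x0:x0+160],None,fx=k,fy=k,interpolation=cv2.INTER_CUBIC)
for d,col in((.009,(0,255,0)),(0,(255,0,0))):
    for h in(.054,):
        pts=[(proj('wrist',world(P,.16+a*.007,b*.019,h-d))-[x0,y0]+.5)*k for a,b in((1,1),(1,-1),(-1,-1),(-1,1))]
        cv2.polylines(crop,[np.int32(pts)],True,col,1)
cv2.imwrite('pics/w4.png',crop)
E
```

```text
10.6 [ 0.55476679 -0.01257386  0.24244517] [ 0.57822846 -0.24764012  0.59850111] 0.05130259105671057
```

View pics/w4.png

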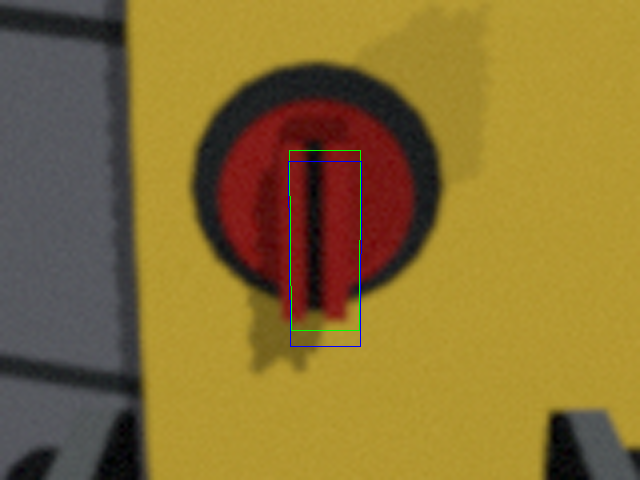

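```bash
python3 - <<'E'
from h import *
from fit import world
snap('scene','s3');snap('top','t3')
P=[.612,-.0024,.1604,0]
def red(f,c):
    im=cv2.imread(f);hsv=cv2.cvtColor(im,cv2.COLOR_BGR2HSV);m=cv2.inRange(hsv,(0,130,50),(8,255,255))|cv2.inRange(hsv,(172,130,50),(180,255,255))
    p=proj(c,world(P,.16,0,.04)).astype(int);w=np.zeros_like(m);w[p[1]-30:p[1]+30,p[0]-30:p[0]+30]=1;ys,xs=np.nonzero(m*w)
    return xs.mean().round(1),ys.mean().round(1),len(xs),(xs.min(),xs.max(),ys.min(),ys.max())
for d in(0,.009):print('wing mid pred',d,proj('scene',world(P,.16,0,.04-d)).round(1))
for f in('s2','s3'):print(f,red(f'pics/{f}.png','scene'))
for n in('trays','jar','clamphook'):
    print(n,[robot.recognise(c,n)[:1] for c in('scene','top')])
a=cv2.imread('pics/s2.png')[170:260,240:360];b=cv2.imread('pics/s3.png')[170:260,240:360]
cv2.imwrite('pics/c.png',cv2.resize(np.hstack([a,b]),None,fx=3.3,fy=3.3,interpolation=cv2.INTER_CUBIC))
E
```

```text
wing mid pred 0 [319.  195.2]
wing mid pred 0.009 [319.  197.7]
s2 (np.float64(319.6), np.float64(198.6), 241, (np.int64(311), np.int64(328), np.int64(190), np.int64(207)))
s3 (np.float64(319.6), np.float64(201.7), 213, (np.int64(311), np.int64(328), np.int64(191), np.int64(209)))
trays [[{'at': [372.5, 134.0], 'p': 0.91}], [{'at': [442.0, 250.2], 'p': 0.94}]]
jar [[{'at': [349.6, 358.4], 'p': 0.7}], [{'at': [207.4, 238.2], 'p': 0.6}]]
clamphook [[{'at': [298.2, 142.1], 'p': 0.41}], [{'at': [443.8, 184.3], 'p': 0.92}]]
```

View pics/c.png

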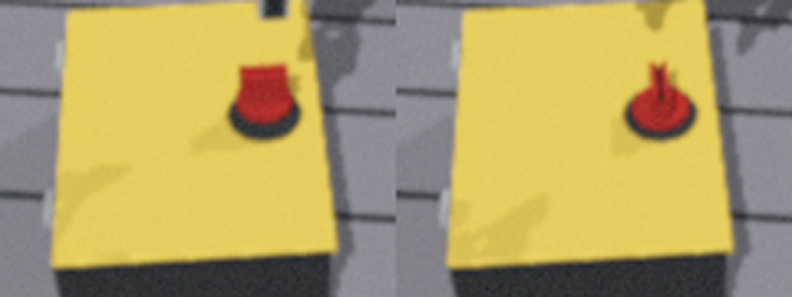

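```bash
python3 -c "
from rig import robot
print(robot.finish_job())"
```

```text
the job is handed in; nothing more can be done
None
```

I closed the lid, pressed the stud down and turned it a quarter turn clockwise, then released it. It stayed down by itself, so I handed the job in. The arm clock read about 11 s of the 48 s allowed.

- **Lid:** I pushed it shut with the closed fingers near its front edge. The fingertips ended at z = 0.1055 m, and the shut lid's top is at 0.106 m. The push peaked at 44 N on the wrist at the end, below the 120 N limit.
- **Stud:** I gripped the wing and pressed it about 13.5 mm, with 9.4 N of resistance. I then turned it 90°, from a jaw angle of 99° to 9°. The first 12° took almost no torque. As the turn went on, the side force rose to about 15 N and the downward force to 18 N, because the grip was slightly off the stud's axis.
- **Release:** I eased the stud up 4 mm while still gripping, and the upward force fell to 7.5 N. Then I opened the fingers and backed off about 120 mm.

**Last checks:**
- The wing lies parallel to the front edge, and the lid looks shut.
- The stud sits about 3 px lower in the scene camera than when it was up. A 9 mm drop would give 2.5 px, so this fits the stud being caught, though it measures the depth only roughly.
- The trays, jar and hook showed shifts of a few pixels, except the hook in the scene camera, which moved 7 px at low confidence (0.41). I took that as detection noise, since the arm never went near it.
- After backing off, the wrist force was about zero.

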